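# Weigh the last lemon and fill the fruit tray

### The job

Take the lemon out of the loaf tin and set it in the dimple of the kitchen scale, letting go so that it lies there by itself for a moment to be weighed; then take it again across its middle and set it in the one empty dimple of the wooden tray, lying crosswise to the tray like its two neighbours, and let go. Put it down without dropping it either time, and leave the two lemons in the tray and the other things on the bench where they are.

Things in the scene. Friction and masses are not known exactly. Their poses are not given: they have to be found in the camera images.
- lemon: the lemon to move, in the loaf tin, long axis about along the tin. 66 mm long, 54 mm thick, tapering to two like blunt ends (flat tips 12 mm across), stiff, about 130 g, rolls about its long axis. Origin at its centre, x along its length (y, z at any roll). In the tin it can be gripped only by its two ends, from above (4 mm free at its sides); in the tray only across its middle.
- tin: narrow open steel loaf tin, fixed: inside 62 mm wide (its x) and 176 mm long (its y), 45 mm high outside, floor and walls 2 mm thick. Origin at the centre of its underside, z up. The lemon's centre lies 29 mm above the bench in it.
- scale_dimple (a point): centre of the dimple in the scale's aluminium weighing plate (120 x 120 mm, top 48 mm above the bench), at the plate's top. Fixed, does not sink. Dimple 56 mm long (its x), 39 mm wide (y), long sides sloping 40 degrees; a lemon lying in it along x has its centre 19 mm above this point. z up. The low front with the display (18 mm high) reaches 110 mm towards -x.
- tray: fixed light-wood fruit tray, a row of three dimples along its y, 100 mm apart; 102 mm wide (x), 310 mm long (y). Dimpled floor 22 mm above the bench; along each long side a wall 7 mm thick, top 50 mm above the bench (28 mm above the dimpled floor), 88 mm apart inside; ends open. Origin at the centre of its underside, z up.
- tray_dimple0 (a point): centre of the dimple at the tray's -y end, at the dimpled floor's level (22 mm above the bench). 56 mm long along x (across the tray), 39 mm wide (y), long sides sloping 40 degrees; a lemon lying in it along x has its centre 19 mm above this point. Two of the three dimples hold a lemon; the empty one (a scrap of white paper shows in its bottom) varies.
- tray_dimple1 (a point): the same for the middle dimple
- tray_dimple2 (a point): the same for the dimple at the tray's +y end
- lemon_b: a lemon like the first, loose, lying crosswise in one of the tray's dimples; origin at its centre, x along its length. To stay there.
- lemon_c: another lemon lying crosswise in another of the tray's dimples; origin at its centre. To stay there.
- dredger: aluminium flour can, 68 mm in diameter, 110 mm high, standing on the bench to the robot's right; origin at the centre of its underside. Bystander.
- brush: pastry brush 200 mm long, lying on the bench to the robot's left; origin at the middle of its underside, x along it. Bystander.
- tart_ring: steel tart ring 100 mm in diameter, 30 mm high, lying on the bench to the robot's left; origin at the centre of its underside. Bystander.
Mind the look-alikes: they are no part of the job. Several things look just like the part that bears scale_dimple: the one meant starts nearest to the robot's base.

How it is judged:
On the way:
1. the lemon lies in the scale's dimple, untouched and at rest (horizontal distance between lemon and scale_dimple below 0.01 m and distance between lemon and scale_dimple below 0.025 m and contact force between lemon and the arm below 0.05 N and contact force between lemon and the fingers below 0.05 N and linear speed of lemon below 0.02 m/s), for 0.3 s.
At the end, for the whole second after the job is handed in: The lemon lies at rest and released in the empty dimple of the tray: its centre within 10 mm of the dimple's centre seen from above and at most 25 mm from the dimple point, its long axis within 20 degrees of square across the tray; the other two lemons lie within 12 mm of where they were (((horizontal distance between lemon and tray_dimple0 below 0.01 m and distance between lemon and tray_dimple0 below 0.025 m) or (horizontal distance between lemon and tray_dimple1 below 0.01 m and distance between lemon and tray_dimple1 below 0.025 m) or (horizontal distance between lemon and tray_dimple2 below 0.01 m and distance between lemon and tray_dimple2 below 0.025 m)) and angle between the x axis of lemon and the x axis of tray, either way round below 0.35 rad and linear speed of lemon below 0.02 m/s and distance of each of lemon_b, lemon_c from where it was at the start of the episode below 0.012 m); the robot touches nothing.
It fails at once if the lemon is dropped or thrown (moves faster than 0.55 m/s, a fall of about 15 mm, with no finger on it) (contact force between lemon and the fingers below 0.01 N and linear speed of lemon above 0.55 m/s).
It fails at once if a neighbouring lemon is pushed out of its place (more than 25 mm) (distance of any of lemon_b, lemon_c from where it was at the start of the episode above 0.025 m).
It fails at once if the flour can, brush or tart ring is moved more than 30 mm (distance of any of dredger, brush, tart_ring from where it was at the start of the episode above 0.03 m).
It also fails if it takes over 48 s, if anything falls off the work surface, if the arm or the gripper's body presses on something with over 40 N, if the wrist force passes 120 N, or if a joint passes its speed limit or range.

### The arm

A 7-joint arm with a two-finger parallel gripper is mounted at the origin on the work surface. World frame = base frame: x ahead of the robot, y to its left, z up, the work surface at z = 0. Lengths are in m, angles in rad, forces in N, time in s.
With the tool pointing down it reaches from about 0.425 to 0.875 m from the base axis. Payload 4.7 kg.
Tool frame: the origin (TCP) lies midway between the tips of the shut fingers; the grasp point (between the pads) lies 19 mm behind it; z points along the fingers, y is the direction in which the jaws open and shut (so a half turn about z gives the same grasp; the last joint's range is limited). The gripper opens to 87 mm and grips with 3 to 60 N. Pads are 19 mm wide; open, the fingers measure 117 mm over their backs; the gripper's body (75 mm by 190 mm) begins 51 mm behind the grasp point.
Start: joints at [-1.127, 0.321, -0.07, 1.45, 0.023, 1.371, -0.057], TCP at [0.271, 0.591, 0.223] pointing down, gripper open.
Joint ranges: [-2.86, 2.86], [-0.3, 2.09], [-1.38, 1.24], [0.06, 2.45], [-1.56, 4.7], [0.09, 2.05], [-2.69, 2.69]. Speed limits (rad/s): [2.57, 2.57, 3.14, 3.14, 3.14, 3.14, 3.14].

### API

Orientations are given as a rotation vector (axis times angle).
In Python, from bench import get_state, eyes, job gives the robot as it stands. The module is installed in compiled form; this text tells all that it offers.
- The arm moves only by the shell command python3 -m jog 'ROWS' [FORCE]. ROWS is JSON, a list that holds one entry, the list of rows, each a list of 5 numbers: the opening, from 0 (shut) to 1 (fully open), then the shift along the tool's x, y, z in units of 40 mm (1.0 is 40 mm), then the turn about the tool's z in units of 5 degrees (1.0 is 5 degrees). In form: [[[jaw, dx, dy, dz, turn], ...]]. A call has 1 to 10 rows; each row shifts and turns the commanded pose from where the row before left it, along the tool's axes as they then stand; what a row does not reach is not made up. A row lasts 1/8 s, in which the tool goes at most 62.5 mm and 10.7 degrees, less where a joint would pass 70% of its speed; a pose out of reach is approached as far as the arm can. A call is refused whole if a number of a shift passes 1 or a number of a turn 1, either way. A call with a gripper value outside its range is refused whole. The fingers move at their own pace and stop on an object; FORCE is the grip in N (left out, the last holds). Time passes only in rows, so rows that do not move let the fingers close. It gives the time, the measured TCP pose, the force and the opening at its end, in the units of the state.
- get_state(): the state, without advancing time (a new reading comes with each control period).
- eyes.get_image(name): name is "side" or "top"; returns (picture, depth): 400x640x3 uint8, red, green, blue; 400x640 float32, m along the optical axis (not along the pixel's ray), 0 where there is no reading.
- eyes.camera_params(name): a dict with "camera_matrix" (3x3 intrinsics, pixels), "pose" (4x4, takes a point from camera to world coordinates). Camera axes: x right, y down, z forward; pixel columns grow to the right and rows downward; lengths in m; the calibration is good to about 2 mm. A picture is of the moment at which its call begins. camera_params takes no time and is no camera call.
- job.close_job(): hands the job in, once; it reports no verdict.
The state is a dict: "time": time; "joint_positions": joint angles; "qd": joint speeds; "joint_torque": joint torques, N m; "position": TCP position; "tool_rot": TCP orientation; "ft_force": force on the tool from outside, world axes, zero at the start; "torque": the same for the moment, N m; "grip_width": opening from 0.0 (shut) to 1.0 (fully open).
Only numpy, scipy, OpenCV 4.12 (cv2) and the standard library are available. Lean on these libraries where they do the work, as an engineer would, in place of code of your own. Each camera call takes 0.05 s, during which the arm holds its last target. There are 200 camera calls.

## Working session

There is one attempt and no reset: what is moved stays moved. The work goes in short steps, Python scripts to look and compute and a shell command to move; the robot and the scene stay as the last step left them, time stands still between calls to the robot, and variables do not carry over. Pictures are saved under pics/ and viewed, about 8 in all and at most 12, crops included, and the job is handed in when it is done.

```bash
mkdir -p pics
cat > h.py <<'E'
import numpy as np,cv2
from bench import get_state,eyes,job
def grab(n,tag):
    im,d=eyes.get_image(n); np.savez(f'{n}_{tag}.npz',im=im,d=d); cv2.imwrite(f'pics/{n}_{tag}.png',im[:,:,::-1]); return im,d
def pts(n,d):
    p=eyes.camera_params(n);K=p['camera_matrix'];T=np.array(p['pose'])
    v,u=np.mgrid[:d.shape[0],:d.shape[1]]
    c=np.stack([(u-K[0][2])/K[0][0]*d,(v-K[1][2])/K[1][1]*d,d],-1)
    return c@T[:3,:3].T+T[:3,3]
def ray(n,u,v,z):
    p=eyes.camera_params(n);K=np.array(p['camera_matrix']);T=np.array(p['pose'])
    r=T[:3,:3]@np.linalg.inv(K)@[u,v,1];o=T[:3,3]
    return o+r*(z-o[2])/r[2]
E
python3 - <<'E'
from h import *
for n in('top','side'):
    grab(n,'0');p=eyes.camera_params(n);print(n,np.round(p['camera_matrix'],1).tolist(),np.round(p['pose'],3).tolist())
print(get_state())
E
```

```text
top [[392.7, 0.0, 313.3], [0.0, 392.7, 199.9], [0.0, 0.0, 1.0]] [[0.018, -0.99, 0.143, 0.476], [-1.0, -0.02, -0.014, 0.088], [0.017, -0.143, -0.99, 1.06], [0.0, 0.0, 0.0, 1.0]]
side [[464.5, 0.0, 314.6], [0.0, 464.5, 204.4], [0.0, 0.0, 1.0]] [[0.979, -0.133, 0.157, 0.389], [-0.205, -0.612, 0.764, -0.959], [-0.005, -0.78, -0.626, 0.909], [0.0, 0.0, 0.0, 1.0]]
{'time': 0.1, 'joint_positions': array([-1.12691029,  0.32175888, -0.07006098,  1.45154093,  0.02259122,
        1.37081497, -0.05690061]), 'qd': array([-0.00125184, -0.00207986,  0.0014304 , -0.00378537,  0.00031415,
       -0.0001646 , -0.00020056]), 'joint_torque': array([-3.58761854e-04, -4.92571378e+01, -4.05850494e-01, -3.13396990e+01,
       -6.40678732e-02,  3.96350620e-02,  8.69436985e-05]), 'position': array([0.27068772, 0.59040935, 0.22157027]), 'tool_rot': array([-6.69858394e-01, -3.06906035e+00,  2.69083784e-03]), 'ft_force': array([-0.24745052,  0.06671641, -1.0601444 ]), 'torque': array([-0.01367127, -0.0173396 ,  0.0140434 ]), 'grip_width': 1.0005643594229185}
```

View pics/top_0.png

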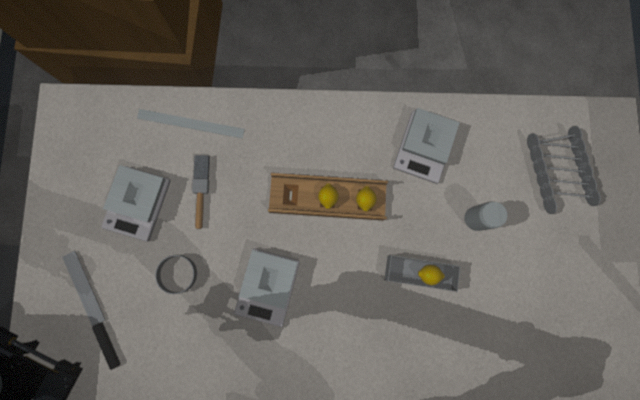

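View pics/side_0.png

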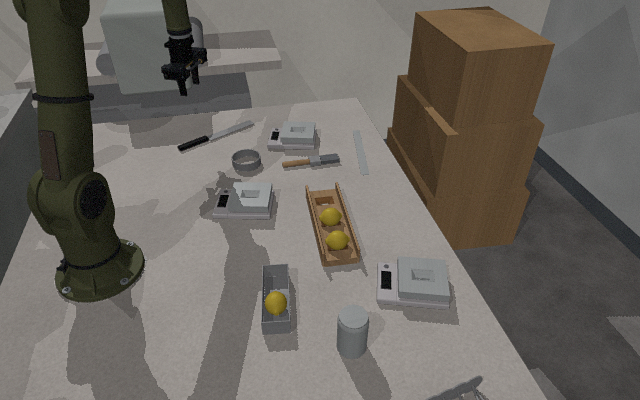

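The top view shows the lemon in the tin at about (431,274), the nearest scale at (267,283) and the tray at (328,197). The empty dimple is the left one, at (291,195), which is the +y end. Next I'll measure.

```bash
cat > m.py <<'E'
from h import *
def lem(n,f):
    im,d=f['im'],f['d'];P=pts(n,d);hsv=cv2.cvtColor(im,cv2.COLOR_RGB2HSV)
    m=cv2.inRange(hsv,(22,150,60),(35,255,255));k,l,s,c=cv2.connectedComponentsWithStats(m)
    for i in range(1,k):
        if s[i,4]<60: continue
        M=(l==i)&(d>0);q=P[M];cnt=cv2.findContours((l==i).astype(np.uint8),0,2)[0][0]
        e=cv2.fitEllipse(cnt); a=np.radians(e[2]+90);L=e[1][1]/2
        zc=q[:,2].max()-.027
        A=ray(n,e[0][0]+L*np.cos(a),e[0][1]+L*np.sin(a),zc);B=ray(n,e[0][0]-L*np.cos(a),e[0][1]-L*np.sin(a),zc)
        print(n,'lemon px',c[i].round(1),s[i,4],'ztop',q[:,2].max().round(4),'ray@zc',ray(n,*c[i],zc).round(4),'axis deg',np.degrees(np.arctan2(*(A-B)[1::-1])).round(1),np.array(e[1]).round(1))
def box(n,f,lo,hi,u0,v0,u1,v1,z,name):
    P=pts(n,f['d']);m=(P[...,2]>lo)&(P[...,2]<hi);w=np.zeros_like(m);w[v0:v1,u0:u1]=1
    q=P[m&w];r=cv2.minAreaRect((q[:,:2]*1000).astype(np.float32))
    print(n,name,len(q),'z',np.median(q[:,2]).round(4),'c',np.round(r[0],1),'size',np.round(r[1],1),'ang',round(r[2],1))
E
python3 - <<'E'
from m import *
f=np.load('top_0.npz');g=np.load('side_0.npz')
lem('top',f);lem('side',g)
box('top',f,.040,.056,230,235,302,330,0,'scale')
box('side',g,.040,.056,205,170,280,225,0,'scale')
box('top',f,.043,.054,262,165,395,225,0,'tray')
box('side',g,.043,.054,295,180,365,272,0,'tray')
box('top',f,.038,.049,380,250,465,295,0,'tin')
box('side',g,.038,.049,255,260,300,335,0,'tin')
im=cv2.imread('pics/top_0.png')
a=cv2.resize(im[240:330,225:305],None,fx=5,fy=5,interpolation=2);b=cv2.resize(im[165:225,260:340],None,fx=5,fy=5,interpolation=2)
cv2.imwrite('pics/crop.png',np.vstack([a,b])[:750]); cv2.imwrite('pics/crop.png',np.hstack([a[:450],np.vstack([b,np.zeros((150,400,3),np.uint8)])]))
E
```

```text
top lemon px [327.6 196. ] 350 ztop 0.073 ray@zc [0.6339 0.0359 0.046 ] axis deg 176.5 [18.3 23.8]
top lemon px [365.7 198.4] 355 ztop 0.0719 ray@zc [ 0.6298 -0.064   0.0449] axis deg 171.9 [18.5 23.5]
top lemon px [430.7 274.7] 345 ztop 0.0601 ray@zc [ 0.4357 -0.2339  0.0331] axis deg 79.7 [18.  23.1]
side lemon px [330.2 216.4] 297 ztop 0.0748 ray@zc [0.6366 0.0277 0.0478] axis deg -178.4 [17. 21.]
side lemon px [336.9 239.7] 342 ztop 0.0707 ray@zc [ 0.6329 -0.0668  0.0437] axis deg 167.8 [18.3 22.8]
side lemon px [275.3 302.7] 397 ztop 0.0578 ray@zc [ 0.4396 -0.2355  0.0308] axis deg -100.4 [20.7 22.7]
top scale 2212 z 0.0489 c [419.7 184. ] size [120.3 120.3] ang 76.2
side scale 963 z 0.0473 c [421.3 183.4] size [129.7 121.8] ang 76.1
top tray 861 z 0.0502 c [636.3  34. ] size [308.1 103. ] ang 87.2
side tray 592 z 0.0488 c [638.   34.1] size [310.7 102.5] ang 87.3
top tin 353 z 0.0448 c [ 440.8 -212.7] size [181.6  66. ] ang 82.3
side tin 412 z 0.0439 c [ 442.6 -212.7] size [184.6  66.3] ang 82.2
```

View pics/crop.png

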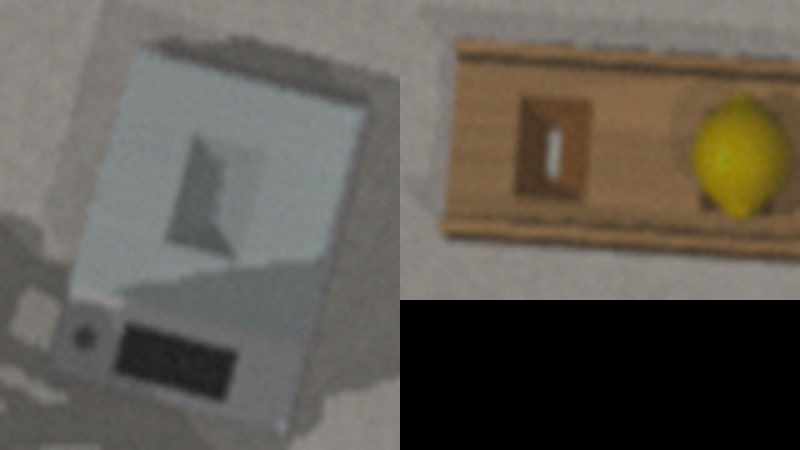

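The crop shows the scale's dimple centred at pixel (268.2,279.4) with the display on its near side. The empty tray dimple, with the paper scrap, is at (290.3,194.5).

```bash
cat >> h.py <<'E'
from scipy.spatial.transform import Rotation as R
def plan(x,y,z,jaw):
    s=get_state();M=R.from_rotvec(s['tool_rot']).as_matrix();j=np.degrees(np.arctan2(M[1,1],M[0,1]))
    dj=(jaw-j+180)%360-180
    t=R.from_euler('z',dj,degrees=True).as_matrix()@M
    d=(np.array([x,y,z])-s['position'])
    print('t',round(s['time'],2),'pos',s['position'].round(4),'jaw',j.round(1),'tilt',M[2,2].round(4),'w',round(s['grip_width'],3),'f',s['ft_force'].round(1),'q7',s['joint_positions'][6].round(2))
    print(' turn units',round(-dj/5,2),'then d',(t.T@d/.04).round(2),'| now d',(M.T@d/.04).round(2))
E
python3 - <<'E'
from m import *
print(ray('top',268.2,279.4,.048),ray('top',290.3,194.5,.022))
print(ray('top',430.7,274.7,.031),ray('side',275.3,302.7,.031))
f=np.load('top_0.npz');
for n in('top','side'):
    f=np.load(n+'_0.npz');im,d=f['im'],f['d'];P=pts(n,d);m=cv2.inRange(cv2.cvtColor(im,cv2.COLOR_RGB2HSV),(20,120,50),(36,255,255))>0
    q=P[m&(P[...,1]<-.15)&(P[...,2]>.02)];print(n,q.min(0),q.max(0))
    a=np.radians(82.2);s=(q[:,:2]-[.4415,-.2127])@[np.cos(a),np.sin(a)];print('along',s.min(),s.max())
plan(.5,.2,.22,82.2)
E
```

```text
[0.41752926 0.18342211 0.048     ] [0.63972288 0.13459822 0.022     ]
[ 0.43568498 -0.2345645   0.031     ] [ 0.43957775 -0.23571081  0.031     ]
top [ 0.41220095 -0.26481806  0.02556802] [ 0.4607316  -0.20197584  0.06012913]
along -0.05311652667681588 0.010569522703321177
side [ 0.38857752 -0.95891702  0.02125334] [ 0.46487387 -0.20395539  0.90894394]
along -0.74649530767799 0.008626806120593494
t 0.1 pos [0.2707 0.5904 0.2216] jaw 65.4 tilt -1.0 w 1.001 f [-0.2  0.1 -1.1] q7 -0.06
 turn units -3.36 then d [-7.   -8.89  0.06] | now d [-9.28 -6.48  0.05]
```

```bash
python3 -m jog '[[[1,-0.8,-0.9,0,-0.84],[1,-0.8,-0.9,0,-0.84],[1,-0.8,-0.9,0,-0.84],[1,-0.8,-0.9,0,-0.84],[1,-0.8,-0.9,0,0],[1,-0.8,-0.9,0,0],[1,-0.8,-0.9,0,0],[1,-0.8,-0.9,0,0],[1,-0.8,-0.9,0,0],[1,-0.6,-0.8,0,0]]]' 30
python3 -c "
from h import *
plan(.4386,-.234,.10,82.2)"
```

```text
time: 1.35
position: [0.501, 0.1774, 0.2222]
tool_rot: [-0.216, -3.134, 0.001]
ft_force: [0.8, 0.7, 0.6]
grip_width: 0.998
t 1.35 pos [0.501  0.1774 0.2222] jaw 82.1 tilt -1.0 w 0.998 f [0.8 0.7 0.6] q7 1.06
 turn units -0.02 then d [  0.15 -10.4    3.06] | now d [  0.13 -10.4    3.06]
```

```bash
python3 -m jog '[[[1,0,-1,0,0],[1,0,-1,0,0],[1,0,-1,0,0],[1,0,-1,0,0],[1,0,-1,0,0],[1,0,-1,0,0],[1,0,-1,0,0],[1,0,-1,0.5,0],[1,0,-1,0.9,0],[1,0.1,-1,0.9,0]]]'
python3 -m jog '[[[1,0,-0.4,0.7,0],[1,0,0,0,0],[1,0,0,0,0]]]'
python3 -c "
from h import *
grab('top','1')
plan(.4386,-.234,.012,82.2)"
```

```text
time: 2.6
position: [0.4417, -0.2173, 0.1297]
tool_rot: [0.213, 3.133, 0.0]
ft_force: [0.9, -0.2, -0.2]
grip_width: 1.001
time: 2.98
position: [0.4405, -0.2313, 0.1034]
tool_rot: [0.213, 3.134, 0.0]
ft_force: [-0.8, 0.2, 0.1]
grip_width: 0.996
t 3.02 pos [ 0.441  -0.2312  0.1037] jaw 82.3 tilt -1.0 w 1.0 f [-0.3  0.   0. ] q7 1.94
 turn units 0.01 then d [ 0.05 -0.08  2.29] | now d [ 0.05 -0.08  2.29]
```

View pics/top_1.png

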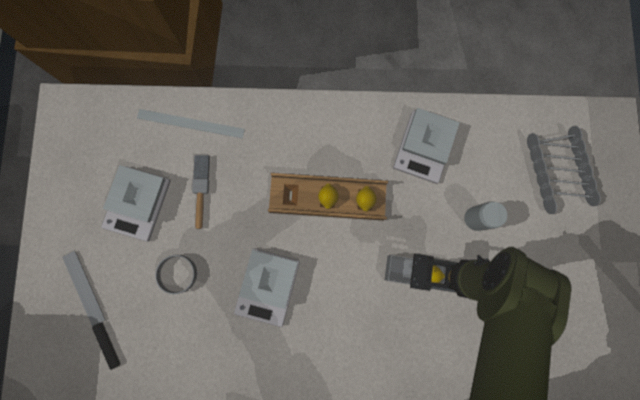

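The gripper is straddling the lemon, which shows at (437,275) between the fingers. I'll descend and grip it by the ends.

```bash
python3 -m jog '[[[1,0.03,-0.08,0.6,0],[1,0.02,0,0.6,0],[1,0,0,0.5,0],[1,0,0,0.4,0],[1,0,0,0.2,0],[1,0,0,0,0],[1,0,0,0,0]]]'
python3 -c "
from h import *
plan(.4386,-.234,.012,82.2)"
python3 -m jog '[[[0.8,0,0,0,0],[0.7,0,0,0,0],[0.6,0,0,0,0],[0.6,0,0,0,0],[0.5,0,0,0,0],[0.5,0,0,0,0]]]' 25
python3 -c "
from h import *
plan(.419,.1838,.16,-13.8)"
```

```text
time: 3.9
position: [0.4379, -0.2353, 0.0112]
tool_rot: [0.214, 3.133, -0.0]
ft_force: [-0.7, -1.2, 0.1]
grip_width: 1.0
t 3.9 pos [ 0.4379 -0.2353  0.0112] jaw 82.2 tilt -1.0 w 1.0 f [-0.7 -1.2  0.1] q7 2.05
 turn units -0.0 then d [-0.01  0.03 -0.02] | now d [-0.01  0.03 -0.02]
time: 4.65
position: [0.4375, -0.235, 0.0107]
tool_rot: [0.214, 3.134, 0.0]
ft_force: [-0.4, 0.9, 3.3]
grip_width: 0.752
t 4.65 pos [ 0.4375 -0.235   0.0107] jaw 82.2 tilt -1.0 w 0.752 f [-0.4  0.9  3.3] q7 2.05
 turn units 19.2 then d [10.06 -2.95 -3.74] | now d [ 1.88 10.31 -3.73]
```

```bash
python3 -m jog '[[[0.5,0,0,-0.3,0],[0.5,0,0,-0.5,0],[0.5,0,0,-0.7,0],[0.5,0,0,-0.8,0],[0.5,0,0,-0.8,0],[0.5,0,0,-0.8,0.6],[0.5,0,0,-0.4,0.96],[0.5,0,0,0,0.96],[0.5,0,0,0,0.96],[0.5,0,0,0,0.96]]]'
python3 -m jog '[[[0.5,0,0,0,0.96],[0.5,0,0,0,0.96],[0.5,0,0,0,0.96],[0.5,0,0,0,0.96],[0.5,0,0,0,0.96],[0.5,0,0,0,0.96],[0.5,0,0,0,0.96],[0.5,0,0,0,0.96],[0.5,0,0,0,0.96],[0.5,0,0,0,0.96]]]'
python3 -c "
from h import *
grab('side','2')
plan(.5,0,.17,-13.8)
plan(.419,.1838,.11,-13.8)"
```

```text
time: 5.9
position: [0.4367, -0.2353, 0.1827]
tool_rot: [-0.819, -3.033, 0.0]
ft_force: [-0.2, -0.4, -0.9]
grip_width: 0.754
time: 7.15
position: [0.4367, -0.2353, 0.1827]
tool_rot: [-1.982, -2.437, 0.0]
ft_force: [-0.6, 0.3, -2.1]
grip_width: 0.756
t 7.2 pos [ 0.4367 -0.2352  0.1826] jaw 11.6 tilt -1.0 w 0.753 f [ 0.7  0.2 -1.5] q7 0.65
 turn units 5.09 then d [6.09 0.13 0.32] | now d [5.44 2.74 0.32]
t 7.2 pos [ 0.4367 -0.2352  0.1826] jaw 11.6 tilt -1.0 w 0.753 f [ 0.7  0.2 -1.5] q7 0.65
 turn units 5.09 then d [10.07 -2.93  1.82] | now d [10.35  1.68  1.82]
```

View pics/side_2.png

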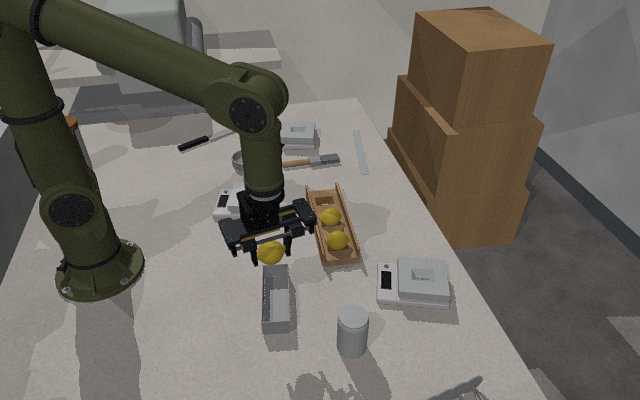

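The lemon is held by its ends, at (270,252), clear of the tin. Now I'll finish the turn and travel to above the scale, swinging outward past x = 0.5.

```bash
python3 -m jog '[[[0.5,0,0,0,0.9],[0.5,0,0,0,1],[0.5,0,0,0,1],[0.5,0,0,0,1],[0.5,0,0,0,1],[0.5,0.5,0,0,0.19],[0.5,0.9,0,0,0],[0.5,1,0,0,0],[0.5,1,0,0,0],[0.5,1,0,0,0]]]'
python3 -m jog '[[[0.5,1,0,0,0],[0.5,0.7,0,0,0],[0.5,0.7,-0.4,0,0],[0.5,0.7,-0.6,0,0],[0.5,0.7,-0.6,0.3,0],[0.5,0.7,-0.6,0.4,0],[0.5,0.6,-0.4,0.4,0],[0.5,0.3,-0.2,0.4,0],[0.5,0,0,0,0],[0.5,0,0,0,0]]]'
python3 -c "
from h import *
plan(.419,.1838,.075,-13.8)"
```

```text
time: 8.45
position: [0.4778, -0.0629, 0.1828]
tool_rot: [2.466, 1.946, 0.0]
ft_force: [0.8, -0.4, -1.1]
grip_width: 0.753
time: 9.7
position: [0.4203, 0.1712, 0.123]
tool_rot: [2.468, 1.943, 0.001]
ft_force: [0.3, -0.3, -1.2]
grip_width: 0.754
t 9.7 pos [0.4203 0.1712 0.123 ] jaw -13.6 tilt -1.0 w 0.754 f [ 0.3 -0.3 -1.2] q7 -0.69
 turn units 0.05 then d [ 0.3  -0.11  1.2 ] | now d [ 0.3  -0.11  1.2 ]
```

```bash
python3 -m jog '[[[0.5,0.2,-0.08,0.3,0],[0.5,0.1,-0.03,0.4,0],[0.5,0,0,0.4,0.05],[0.5,0,0,0.3,0],[0.5,0,0,0.2,0],[0.5,0,0,0,0],[0.5,0,0,0,0]]]'
python3 -c "
from h import *
plan(.419,.1838,.051,-13.8)
grab('side','3');grab('top','3')
im=cv2.imread('pics/side_3.png')[130:260,160:340];cv2.imwrite('pics/c3.png',cv2.resize(im,None,fx=4,fy=4,interpolation=2))"
```

```text
time: 10.58
position: [0.4183, 0.1852, 0.059]
tool_rot: [2.471, 1.94, 0.001]
ft_force: [0.2, 0.2, -1.8]
grip_width: 0.751
t 10.57 pos [0.4183 0.1852 0.059 ] jaw -13.7 tilt -1.0 w 0.751 f [ 0.2  0.2 -1.8] q7 -0.7
 turn units 0.01 then d [-0.03  0.02  0.2 ] | now d [-0.03  0.02  0.2 ]
```

View pics/c3.png

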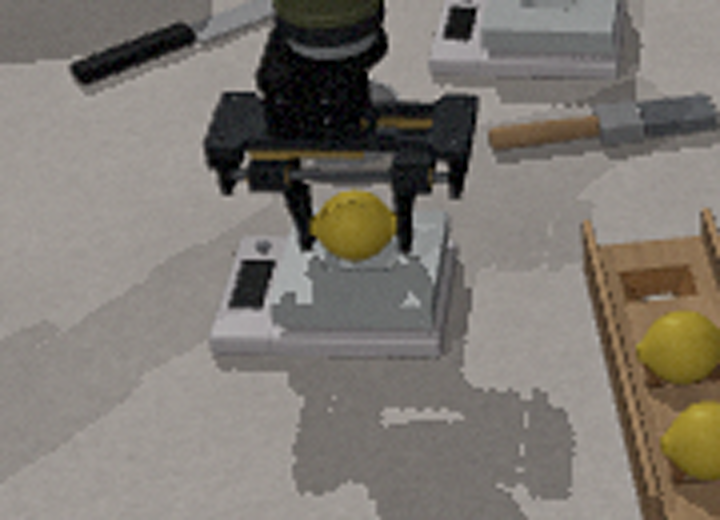

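The lemon hangs level just above the scale dimple. I'll lower it in small steps and watch the force.

```bash
python3 -m jog '[[[0.5,-0.03,0.02,0.1,0],[0.5,0,0,0.05,0],[0.5,0,0,0,0],[0.5,0,0,0,0]]]'
python3 -m jog '[[[0.5,0,0,0.06,0],[0.5,0,0,0,0],[0.5,0,0,0,0]]]'
```

```text
time: 11.18
position: [0.4184, 0.1837, 0.0526]
tool_rot: [-2.471, -1.94, -0.0]
ft_force: [-0.2, 0.1, -1.6]
grip_width: 0.754
time: 11.55
position: [0.4187, 0.184, 0.0504]
tool_rot: [2.471, 1.94, 0.001]
ft_force: [-0.7, 0.5, -0.5]
grip_width: 0.756
```

```bash
python3 -m jog '[[[0.78,0,0,0,0],[0.82,0,0,0,0],[0.9,0,0,0,0],[1,0,0,0,0],[1,0,0,0,0],[1,0,0,0,0]]]'
python3 -m jog '[[[1,0,0,-0.3,0],[1,0,0,-0.8,0],[1,0,0,-0.9,0],[1,0,0,-0.7,0],[1,0,0,0,-0.9],[1,0,0,0,-0.9],[1,0,0,0,-0.9],[1,0,0,0,-0.9],[1,0,0,0,-0.9],[1,0,0,0,-0.9]]]'
python3 -m jog '[[[1,0,0,0,-1],[1,0,0,0,-1],[1,0,0,0,-1],[1,0,0,0,-1],[1,0,0,0,-1],[1,0,0,0,-1],[1,0,0,0,-1],[1,0,0,0,-1],[1,0,0,0,-1],[1,0,0,0,-1]]]'
python3 - <<'E'
from m import *
for n in('top','side'):
    grab(n,'4');lem(n,np.load(n+'_4.npz'))
    im=cv2.imread(f'pics/{n}_4.png');
a=cv2.imread('pics/top_4.png')[230:340,220:320];b=cv2.imread('pics/side_4.png')[130:240,190:290]
cv2.imwrite('pics/c4.png',cv2.resize(np.hstack([a,b]),None,fx=4,fy=4,interpolation=2))
plan(.419,.1838,.053,76.2)
E
```

```text
time: 12.3
position: [0.4184, 0.1837, 0.0502]
tool_rot: [2.471, 1.94, 0.0]
ft_force: [0.1, -0.2, 0.3]
grip_width: 0.992
time: 13.55
position: [0.4186, 0.1837, 0.1591]
tool_rot: [1.946, 2.466, 0.002]
ft_force: [-0.6, -0.7, 0.7]
grip_width: 0.999
time: 14.8
position: [0.4186, 0.1838, 0.1591]
tool_rot: [0.722, 3.057, 0.001]
ft_force: [-0.9, 0.2, -0.9]
grip_width: 0.998
top lemon px [327.6 196.1] 348 ztop 0.0714 ray@zc [0.6341 0.0359 0.0444] axis deg 174.5 [18.4 23.3]
top lemon px [365.6 198.5] 356 ztop 0.0727 ray@zc [ 0.6296 -0.0636  0.0457] axis deg 172.0 [18.4 23.6]
side lemon px [249.  188.4] 257 ztop 0.0951 ray@zc [0.4211 0.1838 0.0681] axis deg -179.9 [16.1 20.2]
side lemon px [330.2 216.4] 297 ztop 0.0704 ray@zc [0.6379 0.0328 0.0434] axis deg -175.3 [16.8 21.6]
side lemon px [336.9 239.7] 343 ztop 0.0699 ray@zc [ 0.6331 -0.0658  0.0429] axis deg 172.0 [18.4 22.6]
t 14.9 pos [0.4186 0.1838 0.159 ] jaw 63.3 tilt -1.0 w 0.998 f [-0.2  0.1  0.5] q7 0.62
 turn units -2.58 then d [-0.01  0.    2.65] | now d [-0.01  0.    2.65]
```

View pics/c4.png

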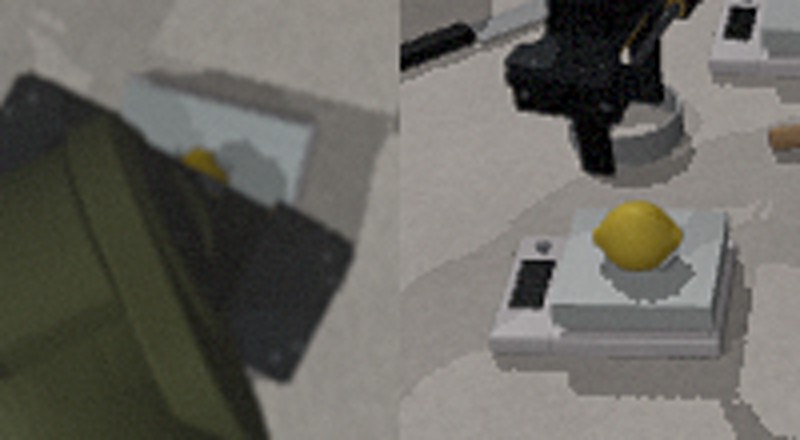

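The lemon lies in the scale dimple by itself, at about (0.421, 0.184), and has been untouched for over 2 s. Now I'll regrip it across the middle.

```bash
python3 -m jog '[[[1,0,0,0.3,-0.9],[1,0,0,0.6,-0.9],[1,0,0,0.6,-0.78],[1,0,0,0.6,0],[1,0,0,0.3,0],[1,0,0,0.2,0],[1,0,0,0.08,0],[1,0,0,0,0],[1,0,0,0,0]]]' 25
python3 -c "
from h import *
plan(.4195,.184,.0515,76.2)"
python3 -m jog '[[[0.8,0,0,0,0],[0.7,0,0,0,0],[0.63,0,0,0,0],[0.5,0,0,0,0],[0.4,0,0,0,0],[0.4,0,0,0,0],[0.4,0,0,0,0]]]'
python3 -m jog '[[[0.4,0,0,-0.2,0],[0.4,0,0,-0.4,0],[0.4,0,0,-0.6,0],[0.4,0,0,-0.6,0],[0.4,0,0,-0.6,0],[0.4,0,0,-0.3,0],[0.4,0,0,0,0]]]'
python3 -c "
from h import *
plan(.640,.134,.12,87.2)"
```

```text
time: 16.02
position: [0.4188, 0.1839, 0.0515]
tool_rot: [0.378, 3.118, 0.001]
ft_force: [-0.0, -0.0, 0.2]
grip_width: 0.996
t 16.02 pos [0.4188 0.1839 0.0515] jaw 76.2 tilt -1.0 w 0.996 f [-0.  -0.   0.2] q7 0.88
 turn units -0.01 then d [-0.02  0.01  0.  ] | now d [-0.02  0.01  0.  ]
time: 16.9
position: [0.4191, 0.1851, 0.0515]
tool_rot: [0.377, 3.117, 0.004]
ft_force: [1.9, 5.1, 0.5]
grip_width: 0.61
time: 17.77
position: [0.4188, 0.1836, 0.1598]
tool_rot: [0.378, 3.117, 0.001]
ft_force: [-0.5, 0.2, -1.7]
grip_width: 0.605
t 17.77 pos [0.4188 0.1836 0.1598] jaw 76.2 tilt -1.0 w 0.605 f [-0.5  0.2 -1.7] q7 0.84
 turn units -2.21 then d [-5.58 -0.97  1.  ] | now d [-5.67  0.12  1.  ]
```

```bash
python3 -m jog '[[[0.4,0,0,0,-0.8],[0.4,0,0,0,-0.8],[0.4,0,0,0,-0.61],[0.4,-0.5,-0.1,0,0],[0.4,-0.9,-0.17,0,0],[0.4,-1,-0.17,0,0],[0.4,-1,-0.17,0,0],[0.4,-1,-0.17,0,0],[0.4,-0.8,-0.15,0,0],[0.4,-0.38,-0.04,0.3,0]]]'
python3 -m jog '[[[0.4,0,0,0.7,0],[0.4,0,0,0,0],[0.4,0,0,0,0]]]'
python3 - <<'E'
from m import *
for n in('top','side'):
    grab(n,'5');lem(n,np.load(n+'_5.npz'))
im=cv2.imread('pics/side_5.png')[130:280,250:400];cv2.imwrite('pics/c5.png',cv2.resize(im,None,fx=4,fy=4,interpolation=2))
plan(.640,.134,.03,87.2)
E
```

```text
time: 19.02
position: [0.6409, 0.1326, 0.1458]
tool_rot: [-0.079, -3.141, 0.003]
ft_force: [-0.2, 0.4, -0.8]
grip_width: 0.605
time: 19.4
position: [0.6392, 0.1342, 0.119]
tool_rot: [-0.076, -3.14, 0.0]
ft_force: [-0.1, 1.0, -1.3]
grip_width: 0.61
top lemon px [330.5 199. ] 177 ztop 0.2337 ray@zc [0.6024 0.0377 0.2067] axis deg 164.6 [16.2 20.9]
top lemon px [365.7 198.6] 354 ztop 0.0711 ray@zc [ 0.6295 -0.064   0.0441] axis deg 169.3 [18.4 23.7]
side lemon px [330.1 216.4] 298 ztop 0.071 ray@zc [0.6376 0.0321 0.044 ] axis deg -179.3 [16.8 21.3]
side lemon px [336.9 239.7] 339 ztop 0.0699 ray@zc [ 0.6331 -0.0661  0.0429] axis deg 172.5 [18.1 22.7]
t 19.5 pos [0.64   0.1344 0.1201] jaw 87.2 tilt -1.0 w 0.61 f [ 0.3  0.4 -0.8] q7 1.39
 turn units 0.01 then d [ 0.   -0.01  2.25] | now d [ 0.   -0.01  2.25]
```

View pics/c5.png

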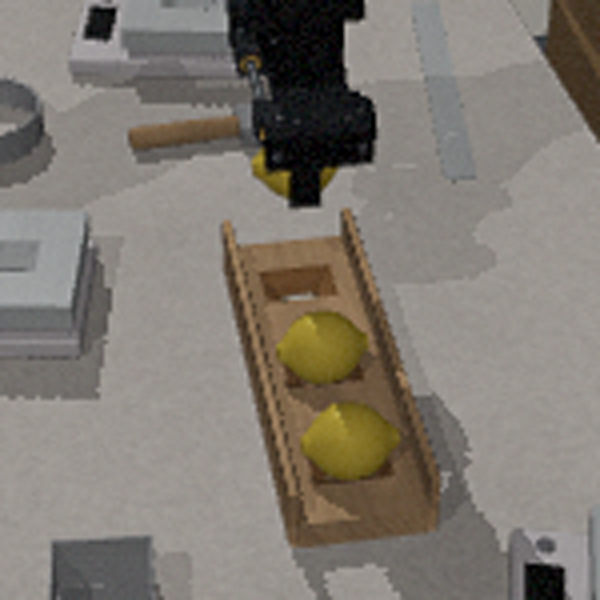

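The lemon is held level across its middle, crosswise above the empty dimple at crop pixel (297,283). Lowering it now.

```bash
python3 -m jog '[[[0.4,0,0,0.4,0],[0.4,0,0,0.6,0],[0.4,0,0,0.5,0],[0.4,0,0,0.4,0],[0.4,0,0,0.2,0],[0.4,0,0,0.1,0],[0.4,0,0,0,0],[0.4,0,0,0,0]]]'
python3 -c "
from h import *
plan(.640,.134,.0265,87.2)"
python3 -m jog '[[[0.4,0,0,0.05,0],[0.4,0,0,0.04,0],[0.4,0,0,0,0],[0.4,0,0,0,0]]]'
```

```text
time: 20.5
position: [0.64, 0.1343, 0.0318]
tool_rot: [0.076, 3.139, 0.001]
ft_force: [-0.3, -0.1, -1.5]
grip_width: 0.604
t 20.5 pos [0.64   0.1343 0.0318] jaw 87.2 tilt -1.0 w 0.604 f [-0.3 -0.1 -1.5] q7 1.42
 turn units 0.01 then d [ 0.   -0.01  0.13] | now d [ 0.   -0.01  0.13]
time: 21.0
position: [0.6395, 0.1342, 0.0274]
tool_rot: [0.076, 3.141, 0.0]
ft_force: [0.3, 0.2, -1.7]
grip_width: 0.605
```

```bash
python3 -m jog '[[[0.4,0,0,0.03,0],[0.4,0,0,0.02,0],[0.4,0,0,0,0],[0.4,0,0,0,0]]]'
```

```text
time: 21.5
position: [0.64, 0.1347, 0.0262]
tool_rot: [0.076, 3.139, 0.001]
ft_force: [-1.0, 1.4, 4.6]
grip_width: 0.607
```

Contact: the force in z went from −1.7 to +4.6 N. I'll release gradually and retreat.

```bash
python3 -m jog '[[[0.63,0,0,0,0],[0.68,0,0,0,0],[0.75,0,0,0,0],[0.85,0,0,0,0],[0.85,0,0,0,0],[0.85,0,0,-0.3,0],[0.85,0,0,-0.6,0],[0.85,0,0,-0.9,0],[0.85,0,0,-0.9,0],[0.85,0,0,-0.9,0]]]'
python3 -m jog '[[[0.85,0.9,0.9,0,0],[0.85,0.9,0.9,0,0],[0.85,0.9,0.9,0,0],[0.85,0,1,0,0],[0.85,0,1,0,0],[0.85,0,1,0,0],[0.85,0,0,0,0],[0.85,0,0,0,0]]]'
python3 - <<'E'
from m import *
for n in('top','side'):
    grab(n,'6');lem(n,np.load(n+'_6.npz'))
a=cv2.imread('pics/top_6.png')[130:260,240:400];b=cv2.imread('pics/side_6.png')[150:280,240:400]
cv2.imwrite('pics/c6.png',cv2.resize(np.hstack([a,b]),None,fx=2.5,fy=2.5,interpolation=2))
plan(.640,.134,.0265,87.2)
E
```

```text
time: 22.75
position: [0.6396, 0.134, 0.1717]
tool_rot: [0.076, 3.139, 0.001]
ft_force: [0.5, 0.3, -0.2]
grip_width: 0.847
time: 23.75
position: [0.543, 0.3661, 0.1699]
tool_rot: [0.077, 3.14, -0.001]
ft_force: [1.1, -1.5, 0.7]
grip_width: 0.85
top lemon px [289.5 194.2] 351 ztop 0.0709 ray@zc [0.6371 0.1356 0.0439] axis deg 176.3 [18.6 22.9]
top lemon px [327.8 196. ] 344 ztop 0.0712 ray@zc [0.6344 0.0355 0.0442] axis deg 5.6 [18.1 22.8]
top lemon px [366.1 198.6] 336 ztop 0.0709 ray@zc [ 0.6296 -0.0653  0.0439] axis deg 1.6 [17.6 23.1]
side lemon px [323.4 195.5] 259 ztop 0.0698 ray@zc [0.6406 0.1338 0.0428] axis deg 177.6 [15.3 20.3]
side lemon px [330.1 216.4] 301 ztop 0.0692 ray@zc [0.6381 0.0343 0.0422] axis deg -173.2 [16.9 21.3]
side lemon px [336.8 239.8] 340 ztop 0.0706 ray@zc [ 0.6327 -0.067   0.0436] axis deg 173.7 [17.7 23. ]
t 23.85 pos [0.5434 0.3653 0.1699] jaw 87.1 tilt -1.0 w 0.847 f [-0.1  0.   0.5] q7 0.96
 turn units -0.02 then d [-2.69 -5.66  3.59] | now d [-2.7  -5.65  3.59]
```

View pics/c6.png

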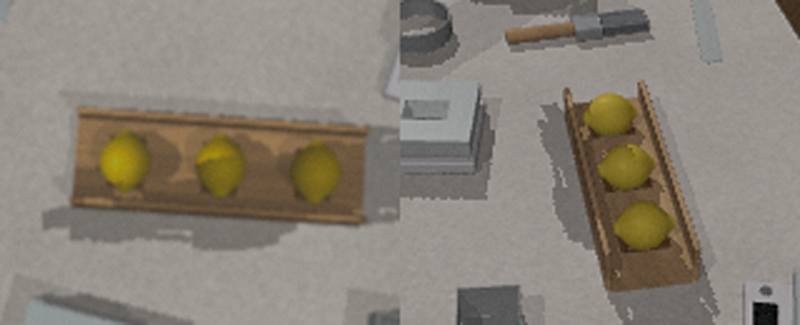

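All three lemons lie crosswise in the tray, and the neighbours haven't moved. I'm handing in.

```bash
python3 -c "
from bench import job
print(job.close_job())"
```

```text
the job is handed in; nothing more can be done
None
```

The lemon is lying in the tray's empty dimple (the +y end), after resting by itself on the nearest scale. I handed the job in at about 24 s of the 48 s allowed.

- **Moves:** I took the lemon from the tin by its two ends and set it in the scale's dimple. It lay there untouched for over 2 s before I gripped it again across its middle and set it in the tray. Both times I lowered it in small steps and opened the fingers gradually.
- **Placing in the tray:** In the last pictures its centre is at (0.637, 0.136) from the top camera and (0.641, 0.134) from the side. The dimple is at about (0.640, 0.134), so it is within about 4 mm. Its height is as expected, and its axis is within about 3° of square across the tray.
- **Neighbours:** The two other lemons stayed within about 2 mm of where they were in the top view. The side view put lemon_b up to 7 mm away, but its pixel did not move, so that is depth noise.
- **Other things:** The arm was clear of everything when I handed in. I did not measure the flour can, brush or tart ring afterwards, but the arm's path stayed away from them.
- **Disagreement:** The two cameras differed by 2–4 mm throughout. That is slightly more than the stated 2 mm calibration but well inside the tolerances. No check failed.

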